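# Fit the spaghetti die and hold the extruder's dial at run

## Robot

A 6-joint arm with a two-finger parallel gripper is mounted at the origin on a cart in front of the work surface, level with it; the furniture and walls round the work are solid. World frame = base frame: x ahead of the robot, y to its left, z up, the work surface at z = 0. Lengths are in m, angles in rad, forces in N, time in s.
With the tool pointing down it reaches from about 0.35 to 0.975 m from the base axis. Payload 4.9 kg.
Tool frame: the origin (TCP) lies on the centre line of the jaws, within the pads' length; the fingertips stand ahead of it and the grasp point (between the pads) is the TCP (manip.tip_extent is the z of the fingertips in the tool frame, in m); z points along the fingers, y is the line along which they close (so a half turn about z gives the same grasp; the last joint's range is limited). The gripper opens to 85 mm and grips with 20 to 120 N. Pads are 22 mm wide; open, the fingers measure 114 mm over their backs; the gripper's body (76 mm by 85 mm) begins 54 mm behind the grasp point. The pads swing forward as they close: fully open they stand 13 mm farther back than shut.
Start: joints at [-1.364, 0.053, 1.613, -0, 1.476, -0.119], TCP at [0.2, -0.592, 0.25] pointing down, gripper open.
Joint ranges: [-3.01, 3.01], [-1.01, 2.22], [0.06, 2.58], [-1.02, 4.17], [0.09, 2.62], [-3.14, 3.14]. Speed limits (rad/s): [2.57, 2.57, 3.14, 3.14, 3.14, 3.14].

## Interface

Orientations are given as a unit quaternion [w, x, y, z].
In Python, from plant import manip gives the robot as it stands. The module is installed in compiled form; this text tells all that it offers.
- The arm moves only by the tool move_tool, called after "Request:" by a JSON object that holds its "api" and its "payload". Schema: {"type":"object","properties":{"motion":{"type":"array","items":{"type":"number"},"minItems":7,"maxItems":35},"only":{"type":"string"},"quiet":{"type":"boolean"},"lines":{"type":"string"}},"required":["motion"],"additionalProperties":false}. motion is one flat list of numbers that holds 1 to 5 rows one after another, with no inner brackets; each row has 7 numbers: the opening from 0.0 (shut) to 1.0 (fully open), then dx, dy, dz in shares of the most that a row can go, 1 being 62.5 mm, then a rotation vector rx, ry, rz in fractions of the full range, 1 being 2 pi rad; each row shifts and turns the commanded pose from where the row before left it, along the tool's axes as they then stand; what a row does not reach is not made up. A row lasts 1/8 s, in which the tool goes at most 0.0625 m and 0.188 rad, less where a joint would pass 70% of its speed; a pose out of reach is approached as far as the arm can. The fingers move at their own pace and stop on an object; the grip force is fixed at half the most. Time passes only in rows, so rows that do not move let the fingers close. The tool returns the time, the measured TCP pose, the force, the opening and the grip force at its end. only (a regular expression) keeps the lines of the reply that match it, lines (a string "A,B") keeps lines A to B, and quiet returns only ok. Shift and turn numbers lie between -1 and 1, and a call with a number outside is refused. Input that does not fit is refused with a message, and nothing moves.
- manip.state(): the state, without advancing time (a new reading comes with each control period).
- manip.grab_frame(name): name is "scene" or "top"; returns (picture, depth): 384x512x3 uint8, red, green, blue; 384x512 float32, m along the optical axis (not along the pixel's ray), 0 where there is no reading.
- manip.camera_params(name): a dict with "intrinsics" (3x3 intrinsics, pixels), "xyz" and "orientation" of the camera in the world. Camera axes: x right, y down, z forward; pixel columns grow to the right and rows downward; lengths in m; the calibration is good to about 2 mm. A picture is of the moment at which its call begins. camera_params takes no time and is no camera call.
- manip.job_done(): hands the job in; it is judged then, once.
Trained networks look in the newest picture that a camera, given by its name, has taken for a name from the list of things; names that differ only in an ending like _2 or _b are one class to them, and where a whole thing is asked for, a point or a joint stands for the part that bears it (a point fixed in the world has none). Each returns a list of dicts, best first, with "conf" (0 to 1); they miss things now and then, are a little off and sometimes report something else, mostly with a low value. They report only what shows in the picture. A call takes as long as a camera call.
- manip.look_for(camera, query): "extent" ([left, top, right, bottom] in pixels, round what is visible of it).
- manip.outline_of(camera, query): "region" (384x512 bool, what is visible of it) and "extent" ([left, top, right, bottom] in pixels, round what is visible of it).
- manip.mark_of(camera, query): "centre" ([row, column] in pixels: a listed point, or the origin of a listed thing).
The state is a dict: "time": time; "joint_pos": joint angles; "joint_vel": joint speeds; "joint_efforts": joint torques, N m; "tool_pos": TCP position; "tool_rot": TCP orientation; "contact_force": force on the tool from outside, world axes, zero at the start; "ft_torque": the same for the moment, N m; "gripper_width": opening from 0.0 (shut) to 1.0 (fully open); "grasp_force": force on a finger pad.
Only numpy, scipy, OpenCV 4.12 (cv2) and the standard library are available. Lean on these libraries where they do the work, as an engineer would, in place of code of your own. Each camera call takes 0.05 s, during which the arm holds its last target. There are 200 camera calls.

## Task

Get the pasta extruder going with the spaghetti die: lift the green-handled die out of the wooden rack, slide it edgewise down into the holder at the end of the machine's barrel until it is fully home, and let go of it. Only then take the dial on top of the machine, turn it clockwise past its first two clicks to the third mark (red), and finish with your gripper still holding it there, because it springs back to off when let go. Leave the grey-handled die in the rack and do not disturb the other things on the worktop.

Things in the scene. Friction and masses are not known exactly. Their poses are not given: they have to be found in the camera images.
- extruder: pasta extruder, white box body 180 x 170 mm, top at 165 mm, fixed. Origin: centre of its underside; x away from the robot at yaw 0, y left, z up. A steel barrel on its right side (-y) ends in the aluminium die holder. A hopper lid with a bar handle (top 201 mm) covers its top behind x 15 mm; the dial stands before it. Wall cabinets hang behind: world x over 0.59, z over 0.45 m.
- die_seat (a point): floor of the die holder, where the middle of the die's lower edge comes to rest: x -20, y -150, z +45 mm in the extruder's frame, same axes. The slot opens upward, is 8 mm wide along y and 61 mm along x; straight walls reach 48 mm above this point and a flared mouth (18 by 71 mm at its rim) 57 mm.
- dial_turn (a joint): dial angle in rad: 0 off (at rest), grows as it is turned clockwise seen from above. Notches (clicks) at 0.4, 0.8 and 1.2 (third, red mark), stop at 1.25. A spring pulls it back to 0 from everywhere; turning takes up to 0.16 N m, most just after each notch, so it must be held.
- dial_top (a point): centre of the top of the dial's bar handle, on the vertical turning axis, at x -35, y 0, z +199 mm in the extruder's frame. Its x axis lies along the bar.
- dial: the dial's black handle: a bar 50 mm long, 13 mm thick, 24 mm high (top at 32 mm) on a round skirt 58 mm across and 8 mm high; turns with the dial. Origin: on the axis, under the skirt; x along the bar (white pointer line at +x), z up. At rest its x is turned 0.6 rad anticlockwise from the extruder's x.
- die_rack: wooden die rack, 90 x 135 mm and 45 mm high, fixed (place and yaw vary), with two upright slots 61 mm (x) by 9 mm (y), 30 mm deep, at y +37.5 and -37.5 mm. Origin: centre of its underside.
- die_spaghetti: spaghetti die, standing in either slot of the rack: upright steel plate 56 mm wide (x), 5 mm thick (y), 58 mm high, lower corners bevelled, a brass disc with round holes, and on top a GREEN handle 40 mm wide (x), 12 mm thick (y), from 56 to 94 mm height. Origin: middle of its lower edge; z up. Fits either way round. About 0.14 kg.
- die_lasagne: the lasagne die in the rack's other slot: same shape and size, GREY handle, brass disc with one straight slit. Stays where it is.
- salt_box: round dark wooden salt box, 91 mm across, 76 mm high; bystander. Origin: underside.
- pepper_mill: dark wooden pepper mill, 58 mm across, 150 mm high; bystander. Origin: underside.
- ramekin: small white ramekin, 69 mm across, 42 mm high, near the worktop edge; bystander. Origin: underside.
- sprinkles: small jar with pink filling, 67 mm across and high, behind the machine's barrel end; bystander. Origin: underside.
- steel_cup: steel measuring cup with a flat handle, 64 x 123 x 36 mm; bystander. Origin: underside.

How it is judged:
By the outcome, as a careful person would: the job done as asked, in the order asked, and still so for the second after the job is handed in, while the arm keeps its last pose, push and grip.
It also fails if it takes over 58 s, if anything falls off the work surface, if the arm or the gripper's body presses on something with over 40 N, if the wrist force passes 120 N, or if a joint passes its speed limit or range.

## Working session

There is one attempt and no reset: what is moved stays moved. The work goes in short steps, Python scripts to look and compute and a tool call to move; the robot and the scene stay as the last step left them, time stands still between calls to the robot, and variables do not carry over. Pictures are saved under pics/ and viewed, at most 10 in all, crops included, and the job is handed in when it is done.

```bash
mkdir -p pics; cat > h.py <<'E'
import numpy as np, cv2
from scipy.spatial.transform import Rotation as R
from plant import manip
def q(o): return R.from_quat([o[1],o[2],o[3],o[0]])
def cloud(name):
    im,d=manip.grab_frame(name); c=manip.camera_params(name); K=np.array(c["intrinsics"])
    v,u=np.mgrid[:384,:512]
    P=np.stack([(u-K[0,2])/K[0,0]*d,(v-K[1,2])/K[1,1]*d,d],-1)
    return im,d,P@q(c["orientation"]).as_matrix().T+np.array(c["xyz"])
E
python3 - <<'E'
from h import *
np.set_printoptions(precision=4,suppress=True)
s=manip.state();print(s)
ims=[]
for n in("scene","top"):
    im,d,P=cloud(n);ims.append(im);np.savez(n+".npz",im=im,d=d,P=P)
    print(n,manip.camera_params(n))
    for k in("extruder","dial","die_rack","die_spaghetti","die_lasagne","salt_box","pepper_mill","ramekin","sprinkles","steel_cup"):
        for o in manip.outline_of(n,k)[:2]:
            m=o["region"]&(d>0);p=P[m]
            print(k,round(o["conf"],2),np.round(o["extent"]),m.sum(),np.median(p,0),np.percentile(p,2,0),np.percentile(p,98,0))
    for k in("die_seat","dial_top","die_spaghetti"):
        for o in manip.mark_of(n,k)[:2]:
            r,c=np.int32(o["centre"]);print("mark",k,round(o["conf"],2),o["centre"],P[r,c])
    cv2.imwrite(f"pics/{n}0.png",cv2.cvtColor(im,cv2.COLOR_RGB2BGR))
E
```

```text
{'time': 0.0, 'joint_pos': array([-1.364 ,  0.0534,  1.6143,  0.    ,  1.476 , -0.119 ]), 'joint_vel': array([ 0.0013, -0.002 , -0.0015,  0.0002, -0.0006,  0.0005]), 'joint_efforts': array([  0.0016, -39.3681, -37.0173,  -0.0001,   0.0071,  -0.    ]), 'tool_pos': array([ 0.1999, -0.5915,  0.249 ]), 'tool_rot': array([-0.001 ,  0.9868,  0.1622, -0.    ]), 'contact_force': array([-0.4387, -0.1971,  0.4663]), 'ft_torque': array([0.0064, 0.0025, 0.0147]), 'grasp_force': 0.0, 'gripper_width': 0.998964247840929}
scene {'intrinsics': array([[410.8577,   0.    , 258.9364],
       [  0.    , 410.8577, 195.1118],
       [  0.    ,   0.    ,   1.    ]]), 'xyz': array([ 0.4006, -1.0832,  1.0001]), 'orientation': array([-0.4415,  0.8963, -0.037 ,  0.02  ])}
extruder 0.57 [236. 177. 291. 252.] 3532 [ 0.4996 -0.0581  0.1363] [ 0.4171 -0.1407  0.0174] [0.5836 0.0754 0.1917]
extruder 0.48 [235. 160. 261. 170.] 151 [0.5035 0.4036 0.0265] [ 0.4327  0.354  -0.0033] [0.5354 0.4519 0.0374]
dial 0.64 [242. 182. 260. 195.] 194 [0.4702 0.009  0.177 ] [ 0.4428 -0.0104  0.1676] [0.4936 0.0293 0.199 ]
die_rack 
[... 2349 characters left out ...]
51 0.2912 0.1216] [0.6292 0.2727 0.005 ] [0.6743 0.32   0.1467]
pepper_mill 0.19 [220. 160. 297. 218.] 3282 [0.4902 0.0098 0.1656] [ 0.4142 -0.1299  0.0112] [0.5801 0.1027 0.1982]
ramekin 0.58 [170. 227. 189. 242.] 313 [0.3541 0.2723 0.0261] [0.322  0.2379 0.0045] [0.3845 0.302  0.0479]
sprinkles 0.72 [301. 147. 321. 170.] 280 [ 0.608  -0.1951  0.0665] [ 0.5815 -0.2241  0.0338] [ 0.6399 -0.1671  0.0734]
steel_cup 0.8 [138. 183. 154. 216.] 289 [0.5069 0.3904 0.0094] [ 0.4318  0.3617 -0.0033] [0.5372 0.4181 0.0396]
mark die_seat 0.79 [193.2, 287.9] [ 0.4842 -0.1124  0.1076]
mark dial_top 0.75 [195.8, 250.1] [0.4658 0.0126 0.1977]
mark die_spaghetti 0.45 [198.3, 349.7] [ 0.4728 -0.3355  0.0515]
```

View pics/scene0.png

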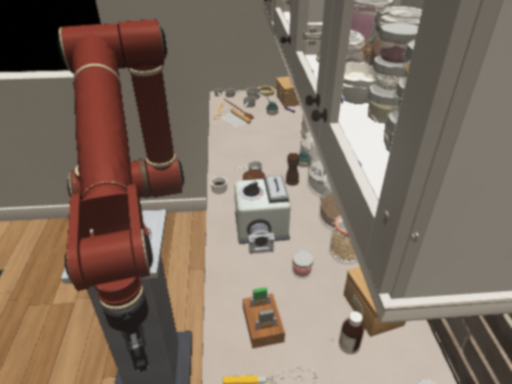

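View pics/top0.png

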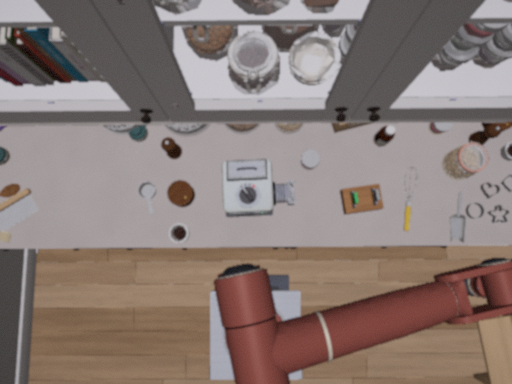

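The scene view shows the green handle at about (260,293) and the grey one at (267,317) in the rack. The machine is at (262,210), with the dial at (252,188) and the die holder at (262,238). The top view agrees: green (354,199), dial (249,194), holder (285,193). Next I fit the geometry.

```bash
python3 - <<'E'
from h import *
np.set_printoptions(precision=4,suppress=True)
def rect(p):
    r=cv2.minAreaRect((p[:,:2]*1000).astype(np.float32)); return np.round(r[0],1),np.round(r[1],1),round(r[2],2)
for n in("scene","top"):
    z=np.load(n+".npz");im=z["im"].astype(int);d=z["d"];P=z["P"];X,Y,Z=P[...,0],P[...,1],P[...,2]
    r,g,b=im[...,0],im[...,1],im[...,2]
    box=lambda x0,x1,y0,y1,z0,z1:(d>0)&(X>x0)&(X<x1)&(Y>y0)&(Y<y1)&(Z>z0)&(Z<z1)
    print(n)
    m=box(.38,.62,-.11,.13,.155,.172);print("body top",m.sum(),rect(P[m]),np.median(Z[m]))
    m=box(.38,.62,-.11,.13,.155,.22);print("body all",m.sum(),rect(P[m]))
    m=box(.38,.56,-.49,-.28,.036,.054);print("rack top",m.sum(),rect(P[m]),np.median(Z[m]))
    m=box(.38,.56,-.40,-.28,.06,.13)&(g>r+25)&(g>b+15);print("green",m.sum(),rect(P[m]),P[m].mean(0),Z[m].max())
    m2=box(.38,.56,-.40,-.28,.10,.13);print("green top",m2.sum(),rect(P[m2]),P[m2].mean(0))
    m2=box(.38,.56,-.47,-.40,.10,.13);print("grey top",m2.sum(),rect(P[m2]),P[m2].mean(0))
    m2=box(.43,.51,-.03,.07,.188,.215);print("dial bar top",m2.sum(),rect(P[m2]),np.median(P[m2],0))
    m2=box(.43,.51,-.03,.07,.168,.182);print("skirt",m2.sum(),rect(P[m2]),np.median(P[m2],0))
    m2=box(.40,.60,-.22,-.12,.09,.12);print("holder rim",m2.sum(),rect(P[m2]),P[m2].mean(0))
    (x0,y0,x1,y1)=(205,150,310,350) if n=="scene" else (215,150,390,225)
    c=cv2.resize(z["im"][y0:y1,x0:x1],None,fx=4 if n=="top" else 3,fy=4 if n=="top" else 3,interpolation=cv2.INTER_CUBIC)
    cv2.imwrite(f"pics/{n}1.png",cv2.cvtColor(c,cv2.COLOR_RGB2BGR))
E
```

```text
scene
body top 867 (array([502.1,  17.8]), array([168. , 165.5]), 2.68) 0.16300470348042873
body all 1497 (array([502.1,  17.8]), array([168. , 165.5]), 2.68)
rack top 1012 (array([ 471.2, -387.4]), array([ 90.8, 139.9]), 7.99) 0.043834410676484636
green 78 (array([ 466.7, -350.5]), array([37.5, 11.5]), 9.49) [ 0.4669 -0.3525  0.1035] 0.10999549877529491
green top 62 (array([ 466.6, -350.5]), array([37.7, 11.5]), 9.49) [ 0.4664 -0.3519  0.1059]
grey top 74 (array([ 476. , -425.3]), array([39.1, 11.9]), 9.26) [ 0.476  -0.4262  0.1059]
dial bar top 59 (array([467.9,  16.3]), array([51.3, 17. ]), 34.66) [0.4663 0.0148 0.1956]
skirt 119 (array([473.5,   2.8]), array([54.3, 69.9]), 83.98) [0.4722 0.0055 0.1739]
holder rim 121 (array([ 488.2, -131. ]), array([79.3, 24.7]), 2.97) [ 0.4866 -0.1283  0.0963]
top
body top 1438 (array([503.4,  24.1]), array([172.7, 163.6]), 2.99) 0.1649445474677519
body all 2463 (array([503.4,  24.1]), array([172.7, 163.6]), 2.99)
rack top 778 (array([ 471.7, -382.3]), array([ 90.5, 137.3]), 8.19) 0.045273315553262194
green 45 (array([ 467.7, -345. ]), array([37.3, 12.8]), 10.67) [ 0.4671 -0.3439  0.1076] 0.11405152383624362
green top 46 (array([ 467.2, -345. ]), array([39.4, 12.9]), 10.03) [ 0.4666 -0.3442  0.1082]
grey top 47 (array([ 476.6, -418.7]), array([39.1, 12. ]), 8.58) [ 0.4756 -0.4188  0.1077]
dial bar top 65 (array([468. ,  22.2]), array([48.4, 13. ]), 37.5) [0.469  0.0222 0.1984]
skirt 354 (array([469.9,  19.7]), array([98.4, 79.6]), 89.82) [0.4686 0.0228 0.1721]
holder rim 53 (array([ 489.3, -129.2]), array([78.7, 18.8]), 1.72) [ 0.49   -0.1291  0.0977]
```

View pics/top1.png

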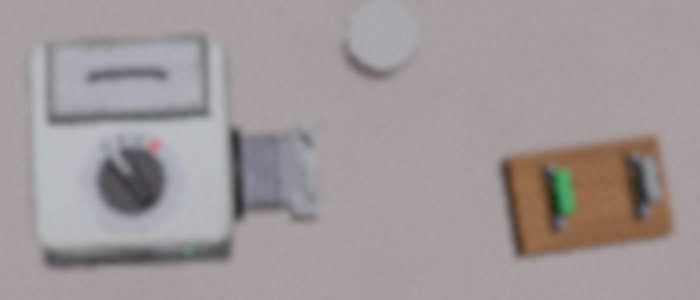

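Units first: shifts go in shares of 62.5 mm and turns go in shares of 2 pi rad. So 0.05 m is 0.8, -0.034 m is -0.544, 0.186 rad / 6.2832 = 0.0296.

```bash
cat > to.py <<'E'
# python3 to.py x y z yaw : remaining move in the tool's axes (translation in present tool axes, rotvec)
import sys; from h import *
np.set_printoptions(precision=4,suppress=True)
s=manip.state();Rc=q(s["tool_rot"]);a=list(map(float,sys.argv[1:5]))
Rt=R.from_matrix([[np.cos(a[3]),np.sin(a[3]),0],[np.sin(a[3]),-np.cos(a[3]),0],[0,0,-1]])
d=np.array(a[:3])-s["tool_pos"];dr=(Rc.inv()*Rt)
print("t",round(s["time"],2),"d",Rc.inv().apply(d),"after turn",Rt.inv().apply(d),"rot",dr.as_rotvec(),"F",s["contact_force"],"w",s["gripper_width"],"tip",manip.tip_extent)
E
```

Request:
{"api": "move_tool", "payload": {"motion": [0.5,0,0,0,0,0,0.0296,0.5,0.8,-0.544,0,0,0,0,0.5,0.8,-0.544,0,0,0,0,0.5,0.8,-0.544,0,0,0,0,0.5,0.8,-0.544,0,0,0,0]}}

```text
time: 2.02
tool_pos: [0.3803, -0.4282, 0.2505]
tool_rot: [0.0, 0.998, 0.07, 0.0]
contact_force: [1.5, -0.4, -0.4]
gripper_width: 0.5
grasp_force: 0.0
```

```bash
python3 to.py 0.467 -0.348 0.20 0.14
```

```text
t 2.02 d [ 0.097  -0.0674  0.0505] after turn [ 0.097  -0.0673  0.0505] rot [ 0.0005 -0.0003 -0.0006] F [ 1.5069 -0.42   -0.3638] w 0.500035605702166 tip 0.019
```

Scaled: 0.0485 m is 0.776, 0.04 m is 0.64.

Request:
{"api": "move_tool", "payload": {"motion": [0.5,0.776,-0.5392,0.16,0,0,0,0.5,0.776,-0.5392,0.64,0,0,0,0.5,0,0,0,0,0,0]}}

```text
time: 2.4
tool_pos: [0.4611, -0.3505, 0.2017]
tool_rot: [-0.002, 0.997, 0.072, -0.002]
contact_force: [-1.1, -1.0, -0.3]
gripper_width: 0.503
grasp_force: 0.0
```

```bash
python3 to.py 0.467 -0.348 0.098 0.14
python3 - <<'E'
from h import *
for n in("scene","top"):
    im,d,P=cloud(n); c=im[230:350,200:330] if n=="scene" else im[150:240,320:420]
    cv2.imwrite(f"pics/{n}2.png",cv2.cvtColor(cv2.resize(c,None,fx=4,fy=4,interpolation=2),cv2.COLOR_RGB2BGR))
E
```

```text
t 2.4 d [ 0.0066 -0.001   0.1037] after turn [ 0.0062 -0.0016  0.1037] rot [-0.0052  0.0034  0.0048] F [-1.1381 -0.9546 -0.3369] w 0.5029166392913794 tip 0.019
```

View pics/scene2.png

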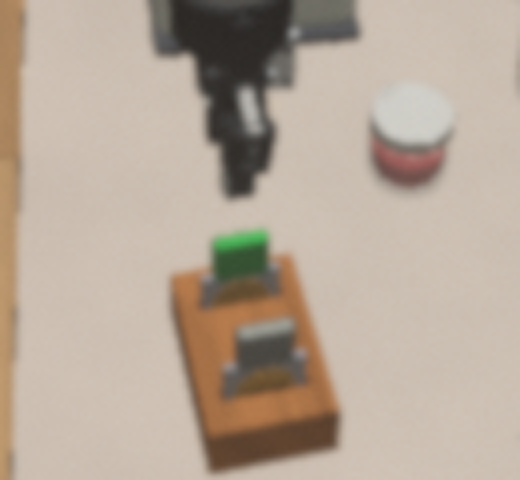

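The picture shows the fingers at (240,185) in the crop, directly above the green handle at (240,250) and clear of the grey one. I'll descend and grip.

Scaled: 0.05 m is 0.8.

Request:
{"api": "move_tool", "payload": {"motion": [0.5,0,0,0,0,0,0,0.5,0,0,0.8,0,0,0,0.5,0,0,0.8,0,0,0,0.5,0,0,0,0,0,0,0.5,0,0,0,0,0,0]}}

```text
time: 3.12
tool_pos: [0.4611, -0.356, 0.1078]
tool_rot: [0.001, 0.998, 0.069, 0.001]
contact_force: [0.5, -0.8, 1.0]
gripper_width: 0.5
grasp_force: 0.0
```

```bash
python3 to.py 0.467 -0.348 0.098 0.14
```

```text
t 3.12 d [ 0.007  -0.0072  0.0098] after turn [ 0.007  -0.0071  0.0098] rot [ 0.0029 -0.0021 -0.0014] F [ 0.5065 -0.8151  1.003 ] w 0.49963666297336945 tip 0.019
```

Scaled: 0.01 m is 0.16, -0.007 m is -0.112.

Request:
{"api": "move_tool", "payload": {"motion": [0.5,0.112,-0.112,0.16,0,0,0,0.5,0,0,0,0,0,0,0.5,0,0,0,0,0,0,0,0,0,0,0,0,0,0,0,0,0,0,0,0]}}

```text
time: 3.75
tool_pos: [0.4666, -0.3467, 0.0958]
tool_rot: [0.001, 0.998, 0.07, 0.0]
contact_force: [-0.2, 0.0, -1.3]
gripper_width: 0.131
grasp_force: 58.4
```

Request:
{"api": "move_tool", "payload": {"motion": [0,0,0,0,0,0,0,0,0,0,0,0,0,0,0,0,0,0,0,0,0]}}

```text
time: 4.12
tool_pos: [0.4666, -0.3467, 0.0957]
tool_rot: [0.0, 0.998, 0.07, 0.0]
contact_force: [0.3, -1.4, 1.9]
gripper_width: 0.132
grasp_force: 58.9
```

```bash
python3 to.py 0.467 -0.348 0.098 0.14
```

```text
t 4.12 d [ 0.0002  0.0014 -0.0023] after turn [ 0.0002  0.0013 -0.0023] rot [ 0.0008 -0.0005 -0.0002] F [ 0.3266 -1.4229  1.8511] w 0.13192413261153293 tip 0.019
```

Scaled: -0.06 m is -0.96, -0.04 m is -0.64.

Request:
{"api": "move_tool", "payload": {"motion": [0,0,0,-0.32,0,0,0,0,0,0,-0.64,0,0,0,0,0,0,-0.96,0,0,0,0,0,0,-0.16,0,0,0,0,0,0,0,0,0,0]}}

```text
time: 4.75
tool_pos: [0.4665, -0.3463, 0.2264]
tool_rot: [0.0, 0.998, 0.07, 0.001]
contact_force: [-0.6, 0.1, -3.3]
gripper_width: 0.132
grasp_force: 59.5
```

Request:
{"api": "move_tool", "payload": {"motion": [0,0,0,0,0,0,0.0143]}}

```text
time: 4.88
tool_pos: [0.4653, -0.3452, 0.2227]
tool_rot: [-0.002, 1.0, 0.024, -0.002]
contact_force: [-0.2, -0.1, -1.8]
gripper_width: 0.129
grasp_force: 59.4
```

```bash
python3 to.py 0.4893 -0.1295 0.225 0.049
```

```text
t 4.88 d [ 0.0341 -0.2144 -0.0017] after turn [ 0.0345 -0.2143 -0.0023] rot [-0.0036  0.0031 -0.0016] F [-0.1659 -0.0635 -1.7848] w 0.12948919967140915 tip 0.019
```

```bash
python3 - <<'E'
from h import *
im,d,P=cloud("scene");c=im[200:350,190:320]
cv2.imwrite("pics/s3.png",cv2.cvtColor(cv2.resize(c,None,fx=4,fy=4,interpolation=2),cv2.COLOR_RGB2BGR))
E
```

```text
(no output)
```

View pics/s3.png

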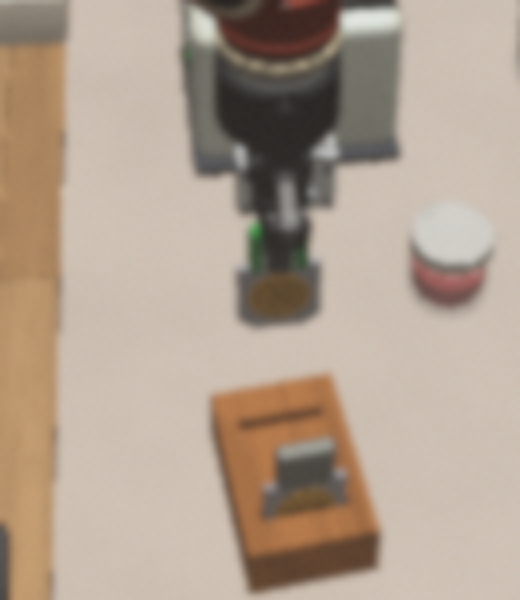

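The crop shows the green-handled die held upright at (278,295), centred on the fingers. The grey one is still in the rack and the green one's slot is empty. I'll carry it over the holder.

Scaled: -0.0536 m is -0.8576, 0.0085 m is 0.136.

Request:
{"api": "move_tool", "payload": {"motion": [0,0.136,-0.8576,0,0,0,0,0,0.136,-0.8576,0,0,0,0,0,0.136,-0.8576,0,0,0,0,0,0.136,-0.8576,0,0,0,0,0,0,0,0,0,0,0]}}

```text
time: 5.55
tool_pos: [0.4886, -0.127, 0.2227]
tool_rot: [-0.001, 1.0, 0.028, -0.002]
contact_force: [0.3, -1.0, -1.4]
gripper_width: 0.13
grasp_force: 59.8
```

Request:
{"api": "move_tool", "payload": {"motion": [0,0,0,0,0,0,0]}}

```text
time: 5.68
tool_pos: [0.4889, -0.1304, 0.2236]
tool_rot: [-0.0, 1.0, 0.025, -0.001]
contact_force: [0.4, 0.4, -1.2]
gripper_width: 0.132
grasp_force: 59.8
```

```bash
python3 to.py 0.4893 -0.1295 0.188 0.049
python3 - <<'E'
from h import *
im,d,P=cloud("scene");c=im[170:290,200:330]
cv2.imwrite("pics/s4.png",cv2.cvtColor(cv2.resize(c,None,fx=5,fy=5,interpolation=2),cv2.COLOR_RGB2BGR))
X,Y,Z=P[...,0],P[...,1],P[...,2]
r,g,b=[im[...,i].astype(int) for i in range(3)]
m=(d>0)&(Y<-.10)&(Y>-.18)&(Z>.12)&(Z<.2)&(X>.4)&(X<.58)
p=P[m];print(m.sum())
for z in np.arange(.12,.2,.01):
    k=p[(p[:,2]>z)&(p[:,2]<z+.01)]
    if len(k):print(round(z,2),len(k),np.percentile(k[:,0],[2,98]),np.median(k[:,1]))
E
```

```text
t 5.67 d [ 0.0005 -0.0008  0.0356] after turn [ 0.0004 -0.0008  0.0356] rot [-0.0008  0.0027  0.002 ] F [ 0.4151  0.3883 -1.2013] w 0.13180807051477164 tip 0.019
245
0.14 29 [0.46644243 0.51151882] -0.13340576767717838
0.15 41 [0.4616196  0.51480285] -0.13533401724373395
0.16 46 [0.46162801 0.51175001] -0.13511410256101652
0.17 46 [0.4618445  0.51435374] -0.13540419553514876
0.18 43 [0.46191479 0.51407913] -0.13540719634176868
0.19 40 [0.46192523 0.51365807] -0.1355985854796402
```

View pics/s4.png

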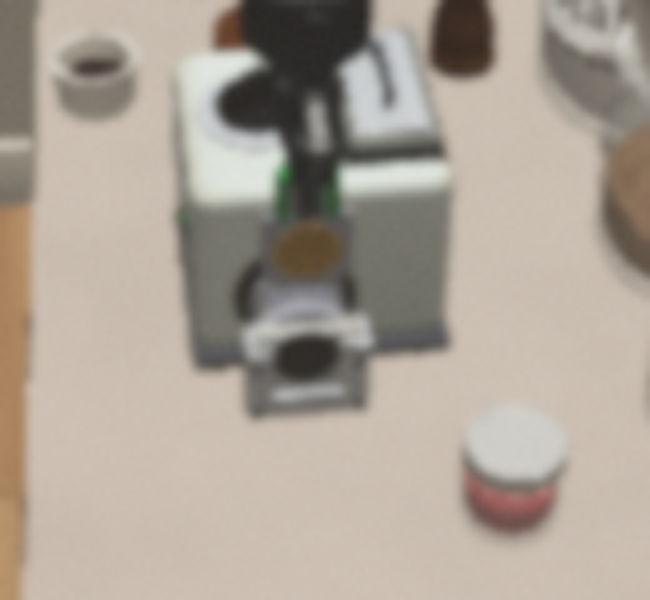

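The crop shows the die (disc at (308,248)) directly above the holder mouth at (308,330), aligned with it. I'll descend slowly.

Scaled: 0.03 m is 0.48, 0.006 m is 0.096.

Request:
{"api": "move_tool", "payload": {"motion": [0,0.008,-0.0128,0.48,0,0,0,0,0,0,0.096,0,0,0,0,0,0,0,0,0,0,0,0,0,0.096,0,0,0,0,0,0,0,0,0,0]}}

```text
time: 6.35
tool_pos: [0.4902, -0.1299, 0.1835]
tool_rot: [0.0, 1.0, 0.025, 0.0]
contact_force: [-0.2, 0.5, -2.0]
gripper_width: 0.128
grasp_force: 59.7
```

```bash
python3 to.py 0.4893 -0.1295 0.1257 0.049
```

```text
t 6.35 d [-0.0009 -0.0004  0.0578] after turn [-0.0009 -0.0004  0.0578] rot [ 0.0001 -0.0002  0.0006] F [-0.1886  0.5449 -1.9602] w 0.12830829730305407 tip 0.019
```

Request:
{"api": "move_tool", "payload": {"motion": [0,0,0,0.08,0,0,0,0,0,0,0,0,0,0]}}

```text
time: 6.6
tool_pos: [0.4899, -0.1295, 0.1778]
tool_rot: [-0.0, 1.0, 0.025, -0.0]
contact_force: [-0.1, -0.4, -1.5]
gripper_width: 0.132
grasp_force: 59.7
```

```bash
python3 to.py 0.4893 -0.1295 0.1257 0.049
```

```text
t 6.6 d [-0.0006 -0.0001  0.0521] after turn [-0.0006 -0.0001  0.0521] rot [-0.0004  0.0007  0.001 ] F [-0.0737 -0.4446 -1.5024] w 0.1316740691663409 tip 0.019
```

Scaled: 0.004 m is 0.064.

Request:
{"api": "move_tool", "payload": {"motion": [0,0,0,0.064,0,0,0,0,0,0,0,0,0,0,0,0,0,0.064,0,0,0,0,0,0,0,0,0,0]}}

```text
time: 7.1
tool_pos: [0.4899, -0.1296, 0.1698]
tool_rot: [-0.0, 1.0, 0.025, -0.0]
contact_force: [1.2, -0.3, -2.3]
gripper_width: 0.133
grasp_force: 59.7
```

Request:
{"api": "move_tool", "payload": {"motion": [0,0,0,0.064,0,0,0,0,0,0,0,0,0,0]}}

```text
time: 7.35
tool_pos: [0.4899, -0.1292, 0.1657]
tool_rot: [-0.001, 1.0, 0.025, -0.0]
contact_force: [0.3, 0.8, -2.7]
gripper_width: 0.127
grasp_force: 59.8
```

```bash
python3 to.py 0.4893 -0.1295 0.1257 0.049
```

```text
t 7.35 d [-0.0006  0.0003  0.04  ] after turn [-0.0006  0.0002  0.04  ] rot [-0.0014  0.0006  0.0007] F [ 0.2562  0.7602 -2.6998] w 0.1274786821230484 tip 0.019
```

Scaled: 0.01 m is 0.16.

Request:
{"api": "move_tool", "payload": {"motion": [0,0,0,0.16,0,0,0,0,0,0,0,0,0,0,0,0,0,0.16,0,0,0,0,0,0,0,0,0,0]}}

```text
time: 7.85
tool_pos: [0.4895, -0.1293, 0.1448]
tool_rot: [-0.001, 1.0, 0.025, -0.001]
contact_force: [0.7, 3.9, -4.1]
gripper_width: 0.127
grasp_force: 59.5
```

Request:
{"api": "move_tool", "payload": {"motion": [0,0,0,0.16,0,0,0,0,0,0,0.08,0,0,0,0,0,0,0,0,0,0]}}

```text
time: 8.22
tool_pos: [0.4899, -0.1293, 0.1305]
tool_rot: [-0.001, 1.0, 0.025, -0.0]
contact_force: [1.0, 5.1, -4.3]
gripper_width: 0.129
grasp_force: 59.7
```

```bash
python3 to.py 0.4893 -0.1295 0.1257 0.049
```

```text
t 8.22 d [-0.0006  0.0002  0.0048] after turn [-0.0006  0.0002  0.0048] rot [-0.0012  0.0006  0.0007] F [ 0.9649  5.116  -4.2511] w 0.1294207245601336 tip 0.019
```

Scaled: 0.003 m is 0.048, 0.002 m is 0.032.

Request:
{"api": "move_tool", "payload": {"motion": [0,0,-0.0096,0.048,0,0,0,0,0,0,0.032,0,0,0,0,0,0,0,0,0,0]}}

```text
time: 8.6
tool_pos: [0.4903, -0.1292, 0.1271]
tool_rot: [-0.0, 1.0, 0.025, 0.0]
contact_force: [-2.3, 4.8, 3.5]
gripper_width: 0.132
grasp_force: 63.3
```

Request:
{"api": "move_tool", "payload": {"motion": [0,0,0,0.016,0,0,0,0,0,0,0.016,0,0,0,0,0,0,0,0,0,0]}}

```text
time: 8.98
tool_pos: [0.4905, -0.1292, 0.1269]
tool_rot: [-0.0, 1.0, 0.025, -0.0]
contact_force: [-6.0, 6.6, 12.4]
gripper_width: 0.132
grasp_force: 67.1
```

Request:
{"api": "move_tool", "payload": {"motion": [0,-0.008,0,0.032,0,0,0,0,0,0,0,0,0,0]}}

```text
time: 9.22
tool_pos: [0.4905, -0.1292, 0.1267]
tool_rot: [-0.0, 1.0, 0.025, 0.0]
contact_force: [-9.7, 8.8, 19.8]
gripper_width: 0.131
grasp_force: 71.6
```

Scaled: -0.003 m is -0.048.

Request:
{"api": "move_tool", "payload": {"motion": [0,0,0,-0.048,0,0,0,0.4,0,0,0,0,0,0,0.4,0,0,0,0,0,0,0.4,0,0,0,0,0,0,0.4,0,0,0,0,0,0]}}

```text
time: 9.85
tool_pos: [0.4903, -0.13, 0.1261]
tool_rot: [0.001, 1.0, 0.025, 0.001]
contact_force: [0.3, -3.2, 4.4]
gripper_width: 0.398
grasp_force: 2.5
```

Request:
{"api": "move_tool", "payload": {"motion": [0.4,0,0,-0.8,0,0,0,0.4,0,0,-0.8,0,0,0,0.0,0,0,-0.48,0,0,0,0.0,0,0,0,0,0,0]}}

```text
time: 10.35
tool_pos: [0.4905, -0.1292, 0.2574]
tool_rot: [0.001, 1.0, 0.025, 0.002]
contact_force: [1.1, 0.1, 0.5]
gripper_width: 0.007
grasp_force: 0.0
```

```bash
python3 - <<'E'
from h import *
im,d,P=cloud("scene");c=im[170:290,200:330]
cv2.imwrite("pics/s5.png",cv2.cvtColor(cv2.resize(c,None,fx=5,fy=5,interpolation=2),cv2.COLOR_RGB2BGR))
X,Y,Z=P[...,0],P[...,1],P[...,2]
r,g,b=[im[...,i].astype(int) for i in range(3)]
m=(d>0)&(Y<-.10)&(Y>-.18)&(Z>.09)&(Z<.16)&(X>.4)&(X<.58)&(g>r+25)&(g>b+15)
p=P[m];print(m.sum(),p.max(0),p.min(0),np.percentile(p,[5,50,95],0))
E
```

```text
88 [ 0.50877174 -0.12638994  0.14016496] [ 0.47109024 -0.14194068  0.11074614] [[ 0.47516964 -0.13940549  0.11470479]
 [ 0.48969464 -0.13625939  0.13212625]
 [ 0.50538922 -0.13045521  0.13885369]]
```

View pics/s5.png

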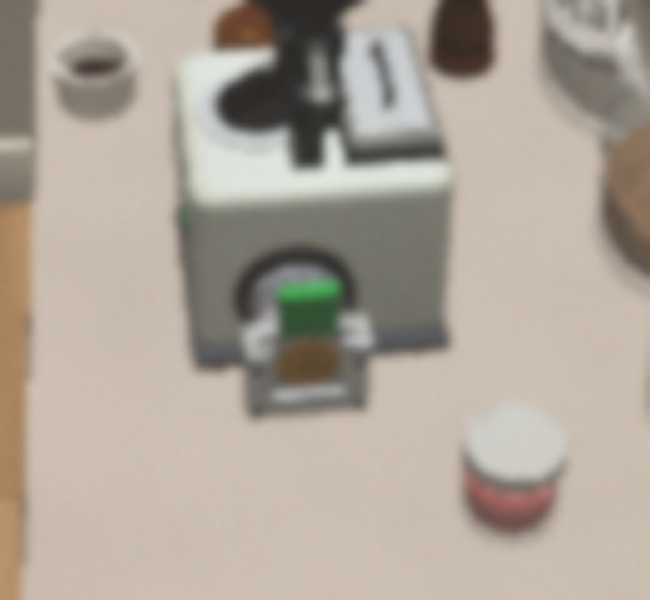

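The crop shows the die seated in the holder, handle at (308,310) and disc filling the window. Handle top has risen 30 mm from the rack, as it should. A light tap with the shut fingers will confirm it is home.

Scaled: 0.05 m is 0.8, 0.042 m is 0.672.

Request:
{"api": "move_tool", "payload": {"motion": [0,0,0,0.8,0,0,0,0,0,0,0.672,0,0,0,0,0,0,0,0,0,0,0,0,0,0,0,0,0]}}

```text
time: 10.9
tool_pos: [0.4881, -0.1284, 0.1605]
tool_rot: [-0.001, 1.0, 0.025, -0.002]
contact_force: [-0.2, -0.1, 0.8]
gripper_width: -0.001
grasp_force: 0.0
```

Request:
{"api": "move_tool", "payload": {"motion": [0,0,0,0.064,0,0,0,0,0,0,0,0,0,0]}}

```text
time: 11.15
tool_pos: [0.4893, -0.129, 0.1586]
tool_rot: [-0.0, 1.0, 0.025, -0.0]
contact_force: [0.2, 0.2, -0.4]
gripper_width: 0.001
grasp_force: 0.0
```

Request:
{"api": "move_tool", "payload": {"motion": [0,0,0,0.048,0,0,0,0,0,0,0,0,0,0]}}

```text
time: 11.4
tool_pos: [0.4904, -0.1296, 0.1581]
tool_rot: [0.001, 1.0, 0.025, 0.001]
contact_force: [-1.7, 0.8, 7.2]
gripper_width: 0.003
grasp_force: 3.6
```

Contact at a fingertip height of 139 mm puts the die's lower edge at 45 mm, so it is fully home. Now the dial.

Scaled: -0.055 m is -0.88, -0.05 m is -0.8, -0.15 rad / 6.2832 = -0.0239.

Request:
{"api": "move_tool", "payload": {"motion": [0,0,0,-0.8,0,0,0,0.4,0,0,-0.88,0,0,0,0.4,0,0,0,0,0,-0.0239,0.4,0,0,0,0,0,-0.0239,0.4,0,0,0,0,0,-0.0239]}}

```text
time: 12.02
tool_pos: [0.4895, -0.1291, 0.2611]
tool_rot: [-0.0, 0.968, 0.25, -0.0]
contact_force: [0.2, 0.2, -0.2]
gripper_width: 0.396
grasp_force: 0.0
```

Request:
{"api": "move_tool", "payload": {"motion": [0.4,0,0,0,0,0,-0.0239,0.4,0,0,0,0,0,0,0.4,0,0,0,0,0,0]}}

```text
time: 12.4
tool_pos: [0.4895, -0.1291, 0.2611]
tool_rot: [-0.0, 0.948, 0.318, -0.0]
contact_force: [-0.0, 1.0, 0.1]
gripper_width: 0.4
grasp_force: 0.0
```

```bash
python3 to.py 0.468 0.020 0.25 0.65
```

```text
t 12.4 d [ 0.0728 -0.1319  0.0111] after turn [ 0.0731 -0.1317  0.0111] rot [-0.0003  0.0001 -0.0023] F [-0.028   0.9556  0.0721] w 0.39978828047776566 tip 0.019
```

Scaled: -0.044 m is -0.704, 0.0243 m is 0.3888.

Request:
{"api": "move_tool", "payload": {"motion": [0.4,0.3888,-0.704,0,0,0,0,0.4,0.3888,-0.704,0,0,0,0,0.4,0.3888,-0.704,0.176,0,0,0,0.4,0,0,0,0,0,0,0.4,0,0,0,0,0,0]}}

```text
time: 13.02
tool_pos: [0.4679, 0.0198, 0.2504]
tool_rot: [0.0, 0.948, 0.319, 0.0]
contact_force: [0.6, 0.2, 0.3]
gripper_width: 0.4
grasp_force: 0.0
```

```bash
python3 to.py 0.468 0.020 0.197 0.65
python3 - <<'E'
from h import *
im,d,P=cloud("scene");c=im[150:260,200:320]
cv2.imwrite("pics/s6.png",cv2.cvtColor(cv2.resize(c,None,fx=5,fy=5,interpolation=2),cv2.COLOR_RGB2BGR))
E
```

```text
t 13.03 d [ 0.0002 -0.0001  0.0534] after turn [ 0.0002 -0.0001  0.0534] rot [ 0.0006  0.0001 -0.0006] F [0.6482 0.1509 0.2838] w 0.40021651704903954 tip 0.019
```

View pics/s6.png

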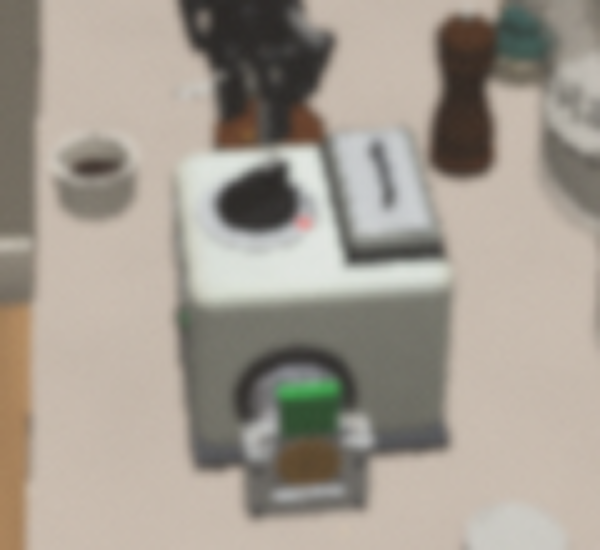

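The crop shows the dial at (258,200) with its bar along the fingers' plane. The gripper hangs above it, the red mark is at (305,222), and the die is still seated. I'll descend and grip.

Scaled: 0.03 m is 0.48, 0.015 m is 0.24.

Request:
{"api": "move_tool", "payload": {"motion": [0.4,0,0,0.48,0,0,0,0.4,0,0,0.24,0,0,0,0.4,0,0,0,0,0,0,0.4,0,0,0.128,0,0,0,0.4,0,0,0,0,0,0]}}

```text
time: 13.7
tool_pos: [0.4678, 0.0199, 0.1973]
tool_rot: [0.0, 0.948, 0.319, -0.0]
contact_force: [0.5, -0.3, 0.6]
gripper_width: 0.395
grasp_force: 0.0
```

Request:
{"api": "move_tool", "payload": {"motion": [0,0,0,0,0,0,0,0,0,0,0,0,0,0,0,0,0,0,0,0,0,0,0,0,0,0,0,0]}}

```text
time: 14.2
tool_pos: [0.4683, 0.0198, 0.1981]
tool_rot: [0.001, 0.948, 0.319, 0.001]
contact_force: [1.3, -1.4, 3.3]
gripper_width: 0.135
grasp_force: 61.1
```

```bash
python3 to.py 0.468 0.020 0.197 0.65
```

```text
t 14.2 d [-0.0001 -0.0004  0.0011] after turn [-0.0001 -0.0004  0.0011] rot [ 0.0016 -0.0009 -0.0006] F [ 1.2617 -1.4353  3.2865] w 0.13531929589958624 tip 0.019
```

Scaled: 0.1 rad / 6.2832 = 0.0159.

Request:
{"api": "move_tool", "payload": {"motion": [0,0,0,0,0,0,0.0159,0,0,0,0,0,0,0.0159,0,0,0,0,0,0,0.0159,0,0,0,0,0,0,0.0159,0,0,0,0,0,0,0]}}

```text
time: 14.82
tool_pos: [0.4679, 0.0207, 0.198]
tool_rot: [-0.001, 0.992, 0.126, 0.0]
contact_force: [-1.4, 0.9, 5.9]
gripper_width: 0.135
grasp_force: 61.2
```

```bash
python3 to.py 0.468 0.020 0.197 0.65
```

```text
t 14.82 d [-0.0001  0.0007  0.001 ] after turn [-0.0003  0.0006  0.001 ] rot [-0.0011 -0.0009 -0.3981] F [-1.409   0.8563  5.8716] w 0.1346901368711222 tip 0.019
```

Request:
{"api": "move_tool", "payload": {"motion": [0,0,0,0,0,0,0.0159,0,0,0,0,0,0,0.0159,0,0,0,0,0,0,0.0159,0,0,0,0,0,0,0.0159,0,0,0,0,0,0,0]}}

```text
time: 15.45
tool_pos: [0.4679, 0.0217, 0.1981]
tool_rot: [-0.002, 0.997, -0.074, 0.0]
contact_force: [-0.8, 5.7, 6.3]
gripper_width: 0.136
grasp_force: 61.3
```

```bash
python3 to.py 0.468 0.020 0.197 0.65
python3 -c "
from plant import manip;s=manip.state();print(s['ft_torque'],s['joint_pos'])"
```

```text
t 15.45 d [0.0004 0.0017 0.001 ] after turn [-0.0009  0.0014  0.0011] rot [-0.0039 -0.0014 -0.7975] F [-0.8113  5.7304  6.3287] w 0.13614620830390972 tip 0.019
[0.84808473 0.23853958 0.04026137] [-0.11500659 -0.30026243  2.02276864  0.00405012  1.41919194  1.60272409]
```

Scaled: 0.1 rad / 6.2832 = 0.0159.

Request:
{"api": "move_tool", "payload": {"motion": [0,0,0,0,0,0,0.0159,0,0,0,0,0,0,0.0159,0,0,0,0,0,0,0.0159,0,0,0,0,0,0,0.0159,0,0,0,0,0,0,0.0032]}}

```text
time: 16.08
tool_pos: [0.4682, 0.0227, 0.198]
tool_rot: [-0.003, 0.96, -0.28, -0.0]
contact_force: [0.1, 9.9, 4.3]
gripper_width: 0.136
grasp_force: 61.2
```

Request:
{"api": "move_tool", "payload": {"motion": [0,0,0,0,0,0,0,0,0,0,0,0,0,0]}}

```text
time: 16.32
tool_pos: [0.4682, 0.0227, 0.198]
tool_rot: [-0.003, 0.96, -0.279, -0.0]
contact_force: [0.7, 9.7, 5.6]
gripper_width: 0.138
grasp_force: 61.2
```

```bash
python3 to.py 0.468 0.020 0.197 0.65
python3 - <<'E'
from h import *
s=manip.state();print(s['ft_torque'])
o=[]
for n,(y0,y1,x0,x1) in(("scene",(165,215,225,285)),("top",(170,220,220,280))):
    im,d,P=cloud(n);o.append(cv2.resize(im[y0:y1,x0:x1],None,fx=6,fy=6,interpolation=2))
cv2.imwrite("pics/s7.png",cv2.cvtColor(np.hstack(o),cv2.COLOR_RGB2BGR))
E
```

```text
t 16.32 d [0.0013 0.0024 0.001 ] after turn [-0.0018  0.002   0.001 ] rot [-0.0069 -0.002  -1.2165] F [0.6798 9.6689 5.5955] w 0.13843693338070404 tip 0.019
[ 1.51790781 -0.02602262  0.17570507]
```

View pics/s7.png

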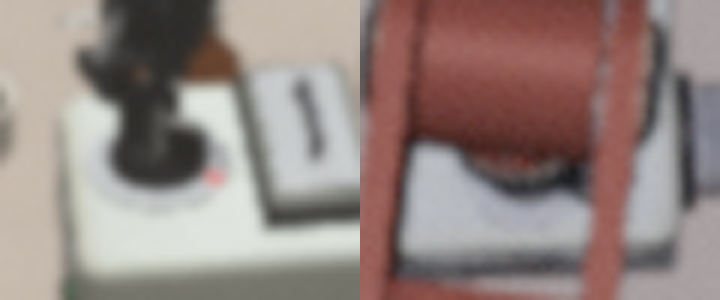

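The left half of the picture shows the bar in the fingers at (150,150), its end pointing toward the red mark at (215,175). In the right half the arm hides the dial. Tool yaw −0.567 with the machine's yaw of about 0.05 puts the dial near 1.216. I'll relieve the small side force and add a little margin.

Scaled: -0.0013 m is -0.0208, -0.0008 m is -0.0128, 0.01 rad / 6.2832 = 0.0016.

Request:
{"api": "move_tool", "payload": {"motion": [0,-0.0128,-0.0208,0,0,0,0.0016,0,0,0,0,0,0,0,0,0,0,0,0,0,0]}}

```text
time: 16.8
tool_pos: [0.4683, 0.0229, 0.198]
tool_rot: [-0.002, 0.959, -0.285, 0.0]
contact_force: [0.2, 6.0, 6.6]
gripper_width: 0.135
grasp_force: 61.2
```

```bash
python3 to.py 0.468 0.020 0.197 0.65
python3 -c "
from plant import manip;s=manip.state();print(s['ft_torque'])"
```

```text
t 16.8 d [0.0013 0.0025 0.001 ] after turn [-0.0019  0.0021  0.001 ] rot [-0.0033 -0.0017 -1.2277] F [0.178  6.0227 6.6457] w 0.13515830822691083 tip 0.019
[ 0.98341087 -0.02649346  0.18617422]
```

```bash
python3 -c "
from plant import manip;print(manip.job_done())"
```

```text
the job is handed in; nothing more can be done
None
```

The job is handed in at about 17 s: the green-handled spaghetti die is fully home in the holder and released, and the gripper is holding the dial at about 1.23 rad, just past the third (red) click. That angle is worked out from the gripper's turn, since the arm hid the dial from the top camera; the grey die stayed in the rack and I touched nothing else.

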